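# Close the lever-arch binder

## Robot

A 6-joint arm with a two-finger parallel gripper is mounted at the origin on the work surface. World frame = base frame: x ahead of the robot, y to its left, z up, the work surface at z = 0. Lengths are in m, angles in rad, forces in N, time in s.
With the tool pointing down it reaches from about 0.375 to 0.975 m from the base axis. Payload 3.8 kg.
Tool frame: the origin (TCP) lies at the very end of the fingers, on their centre line; the grasp point (between the pads) lies 19 mm behind it; z points along the fingers, y is the line along which they close (so a half turn about z gives the same grasp; the last joint's range is limited). The gripper opens to 85 mm and grips with 20 to 120 N. Pads are 22 mm wide; open, the fingers measure 114 mm over their backs; the gripper's body (76 mm by 85 mm) begins 54 mm behind the grasp point. The pads swing forward as they close: fully open they stand 13 mm farther back than shut.
Start: joints at [1.27, 0.264, 1.604, -0, 1.274, -0.037], TCP at [0.176, 0.652, 0.231] pointing down, gripper open.
Joint ranges: [-2.63, 2.63], [-0.94, 2.18], [0.31, 2.57], [-1.31, 4.45], [0, 2.66], [-2.55, 2.55]. Speed limits (rad/s): [2.57, 2.57, 3.14, 3.14, 3.14, 3.14].

## Interface

Orientations are given as a rotation vector (axis times angle).
In Python, from workcell import read_state, read_camera, calibration, finish_job gives the robot as it stands.
- The arm moves only by the tool step_arm, never from a script. Its argument "commands" is a list of rows, each an object of numbers: "fingers": the gripper's target within -1 to 1 (shut at 1, half-way at 0, fully open at -1); "dx", "dy", "dz": the shift along the tool's x, y, z in m; "roll": the turn about the tool's z in degrees. In form: [{"fingers": .., "dx": .., "dy": .., "dz": .., "roll": ..}, ...]. A call has 1 to 8 rows; each row is the pose to reach, as a shift and turn from the pose commanded when the call began, along the tool's axes at that moment; what a row does not reach only later rows make up. A row lasts 1/8 s, in which the tool goes at most 62.5 mm and 10.7 degrees, less where a joint would pass 70% of its speed; a pose out of reach is approached as far as the arm can. A call with a gripper value outside its range is refused whole. The fingers move at their own pace and stop on an object; "squeeze" is the grip in N (left out, the last holds). Time passes only in rows, so rows that repeat a pose let the fingers close. It gives the time, the measured TCP pose, the force, the opening and the grip force at its end, in the units of the state.
- read_state(): the state, without advancing time (a new reading comes with each control period).
- read_camera(name): name is "scene" or "top"; returns (picture, depth): 480x640x3 uint8, blue, green, red; 480x640 float32, m along the optical axis (not along the pixel's ray), 0 where there is no reading.
- calibration(name): a dict with "intrinsics" (3x3 intrinsics, pixels), "world_to_cam" (4x4, takes a point from world to camera coordinates). Camera axes: x right, y up, looking along -z (the intrinsics and any distortion apply to the point x, -y, -z); pixel columns grow to the right and rows downward; lengths in m; the calibration is good to about 2 mm. A picture is of the moment at which its call begins. calibration takes no time and is no camera call.
- finish_job(): hands the job in; it is judged then, once.
The state is a dict: "time": time; "q": joint angles; "joint_vel": joint speeds; "joint_torque": joint torques, N m; "tool_pos": TCP position; "tcp_rot": TCP orientation; "wrist_force": force on the tool from outside, world axes, zero at the start; "torque": the same for the moment, N m; "width": opening from 0.0 (shut) to 1.0 (fully open); "grip_force": force on a finger pad.
Only numpy, scipy, OpenCV 4.12 (cv2) and the standard library are available. Lean on these libraries where they do the work, as an engineer would, in place of code of your own. Each camera call takes 0.05 s, during which the arm holds its last target. There are 200 camera calls.

## Task

Someone left the hole punch lying in an open binder, right where the binder's steel lever must come down. Gently push the punch along the surface until no part of it is in the lever's way, without gripping, lifting or tipping it, and only then push the raised lever over past its centre so that it snaps down flat and closes the arches. Leave the stapler, the tape roll and the mug where they are, and finish with the lever down.

Things in the scene. Friction and masses are not known exactly. Their poses are not given: they have to be found in the camera images.
- binder: Open black binder, lined with grey paper, flat on the desk and fixed; boards 3 mm thick. Origin: on the desk, under the middle of its steel mechanism. x runs along the spine, away from the robot, y to the left, z up. In mm: boards x -159..159; back board (carries the mechanism) y -240..45, spine 48..118, front board 121..406.
- mechanism (a point): Middle of the mechanism's steel base plate, on its top (binder x 0, y 0, z 6 mm). In binder mm: plate x -85..85, y -31..35. Two fixed posts, 4.4 thick, at x -40 and 40, y -20, up to z 38. Two wire arches at x -40 and 40, hinged along y 26, stand open (up to z 60, between y 0 and 55) and swing over onto the posts as the lever goes down.
- lever (a joint): Lever angle, rad: 0 raised, leaning 22 deg past upright to binder -x; grows towards binder +x to 1.9: down, nearly flat. Over-centre spring: about 0.5 N m to start (8 N at 60 mm from the axis), falling to none at the centre, 0.95; beyond it the lever snaps down to 1.9 by itself and stays. Let go before the centre it springs back.
- lever_axis (a point): Where the lever turns: on the mechanism at binder x 68, y 0, z 14 mm; the axis runs along binder y.
- lever_tip (a point): Free end of the plain steel lever, mid-width, 90 mm from its axis. The lever is a flat bar 4 mm thick, 18 mm wide, its last 20 mm 22 mm wide and 5 mm thick, with an 8 mm thick rounded end. Raised, this point is at binder x 34, y 0, z 97 mm; down, at x 158, y 0, z 17 mm.
- punch: Loose two-hole paper punch, 104 mm long (own y), 52 wide (own x), 51 high, 0.2 to 0.4 kg; origin: centre of its underside. It lies on the back board, length roughly along binder y, under the lever's path. It is clear of that path when its whole footprint is on one side of the strip between binder y -11 and 11 mm, or beyond binder x 160 mm.
- punch_top (a point): Middle of the punch's sloping aluminium handle (92 mm long), 42 mm above the underside. Below it are the black base, 8 mm high, and a dark steel body 34 mm wide (own x -13..21), 104 mm long, up to 33 mm high, with flat upright ends.
- corner_a (a point): Corner of the punch's footprint, own x +26, y +52 mm, at its underside.
- corner_b (a point): Corner of the punch's footprint, own x +26, y -52 mm, at its underside.
- corner_c (a point): Corner of the punch's footprint, own x -26, y +52 mm, at its underside.
- corner_d (a point): Corner of the punch's footprint, own x -26, y -52 mm, at its underside.
- stapler: Bystander: grey and black stapler 120 x 36 x 44 mm on the binder's front board; origin in the centre of its underside. Leave alone.
- tape_roll: Bystander: roll of clear tape lying flat on the back board, 64 mm outside diameter, 19 mm high; origin in the centre of its underside. Leave alone.
- mug: Bystander: white mug, 80 mm diameter, 95 mm high, standing on the desk to the right; origin in the centre of its underside. Leave alone.
There are look-alikes about, which are no part of the job. Leave any pink or turquoise look-alike of the punch alone.

How it is judged:
By the outcome, as a careful person would: the job done as asked, in the order asked, and still so for the second after the job is handed in, with the robot touching nothing.
It also fails if it takes over 45 s, if anything falls off the work surface, if the arm or the gripper's body presses on something with over 40 N, if the wrist force passes 120 N, or if a joint passes its speed limit or range.

## Working session

There is one attempt and no reset: what is moved stays moved. The work goes in short steps, Python scripts to look and compute and a tool call to move; the robot and the scene stay as the last step left them, time stands still between calls to the robot, and variables do not carry over. Pictures are saved under pics/ and viewed, at most 10 in all, crops included, and the job is handed in when it is done.

Besides the shell and the picture viewer there is one more tool, called after "Emit:" in YAML: its name, and indented under it one key for each argument. step_arm: Moves the arm, as the interface text tells. Its arguments: {"type":"object","properties":{"commands":{"type":"array","items":{"type":"object","properties":{"fingers":{"type":"number"},"dx":{"type":"number"},"dy":{"type":"number"},"dz":{"type":"number"},"roll":{"type":"number"}}}},"squeeze":{"type":"number"}},"required":["commands"]}

```bash
mkdir -p pics; ls; cat > h.py <<'E'
import numpy as np, cv2
from workcell import *
def snap(n,f):
    im,d=read_camera(n); cv2.imwrite('pics/'+f+'.png',im); np.save('pics/'+f+'.npy',d); return im,d
def ray(n,u,v):
    c=calibration(n); K=np.array(c['intrinsics']);T=np.array(c['world_to_cam'])
    p=np.linalg.inv(K)@[u,v,1]; p=np.array([p[0],-p[1],-p[2]])
    R=T[:3,:3]; return -R.T@T[:3,3], R.T@p
def onz(n,u,v,z):
    o,d=ray(n,u,v); return o+d*(z-o[2])/d[2]
def dep(n,u,v,D):
    o,d=ray(n,u,v); return o+d*D
def proj(n,P):
    c=calibration(n); K=np.array(c['intrinsics']);T=np.array(c['world_to_cam'])
    p=T[:3,:3]@np.array(P)+T[:3,3]; q=K@[p[0],-p[1],-p[2]]; return q[:2]/q[2]
E
python3 - <<'E'
from h import *
for n in('top','scene'):
    snap(n,n+'0'); c=calibration(n); print({k:(v if k!='world_to_cam' else ray(n,320,240)) for k,v in c.items()})
s=read_state();print(s)
E
```

```text
pics
{'intrinsics': array([[549.2303819 ,   0.        , 312.09447551],
       [  0.        , 549.2303819 , 237.45469595],
       [  0.        ,   0.        ,   1.        ]]), 'world_to_cam': (array([ 0.4960904 , -0.0763749 ,  1.28438895]), array([ 0.08681456,  0.01505039, -0.99622557]))}
{'intrinsics': array([[526.01660586,   0.        , 325.9488515 ],
       [  0.        , 526.01660586, 239.75700743],
       [  0.        ,   0.        ,   1.        ]]), 'world_to_cam': (array([1.05500291, 0.59837813, 0.95047118]), array([-0.37371032, -0.57139216, -0.73073915]))}
{'time': 0.1, 'q': array([ 1.27010745e+00,  2.64673634e-01,  1.60526440e+00, -6.37864182e-06,
        1.27369453e+00, -3.68695299e-02]), 'joint_vel': array([-1.16096736e-03, -2.36423909e-03, -1.94198494e-03, -8.06540340e-04,
        6.20611465e-04,  3.64278585e-05]), 'joint_torque': array([ 3.16751930e-04, -5.16718984e+01, -3.68577719e+01, -7.99484997e-05,
        6.56762975e-03, -2.74660998e-06]), 'tool_pos': array([0.17580466, 0.65100885, 0.23007478]), 'tcp_rot': array([-0.41315831, -3.11396524,  0.00316002]), 'wrist_force': array([-0.66796535,  0.92178775, -0.85329634]), 'torque': array([0.00486464, 0.03777061, 0.01157866]), 'grip_force': 0.0, 'width': 0.9965892972675608}
```

View pics/top0.png

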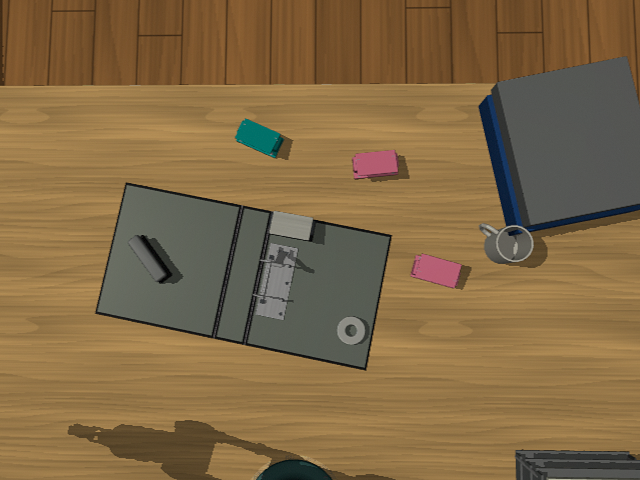

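View pics/scene0.png

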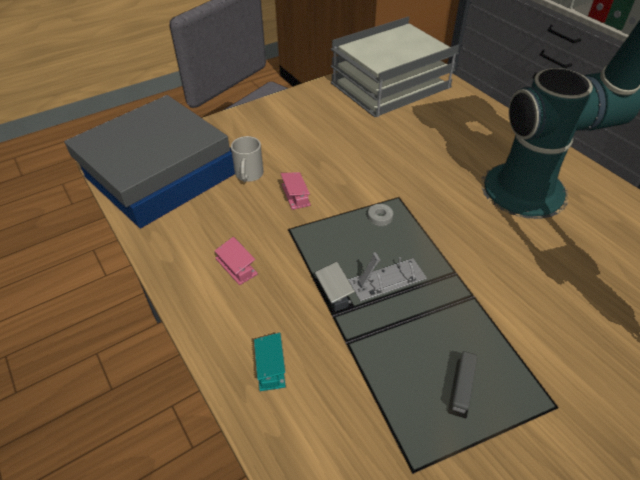

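Top view candidates for the punch are the silver-handled one on the back board at (291,226), pink ones at (375,163) and (437,270), and a turquoise one at (260,138). I choose the silver one, since it lies under the lever. The mechanism is at (276,282), the tape at (350,330), the stapler at (150,258) and the mug at (513,244). Next is the close crop and the measurement.

```bash
python3 - <<'E'
from h import *
a=cv2.imread('pics/top0.png');b=cv2.imread('pics/scene0.png')
A=cv2.resize(a[195:345,235:335],None,fx=4,fy=4,interpolation=cv2.INTER_CUBIC)
B=cv2.resize(b[235:325,300:400],None,fx=4,fy=4,interpolation=cv2.INTER_CUBIC)
B=cv2.copyMakeBorder(B,0,600-360,0,0,cv2.BORDER_CONSTANT)
cv2.imwrite('pics/c0.png',np.hstack([A,B]))
# back board corners from grey paper+black mask
g=cv2.cvtColor(a,cv2.COLOR_BGR2HSV)
m=((g[...,1]<70)&(g[...,2]<135)).astype(np.uint8)*255
m[:175]=0;m[375:]=0;m[:,400:]=0
m=cv2.morphologyEx(m,cv2.MORPH_CLOSE,np.ones((9,9)))
c=max(cv2.findContours(m,0,1)[0],key=cv2.contourArea)
r=cv2.minAreaRect(c);q=cv2.approxPolyDP(c,8,True)[:,0];print(r,q)
hull=cv2.convexHull(c);q=cv2.approxPolyDP(hull,6,True)[:,0];print(q)
W=np.array([onz('top',u,v,.003) for u,v in q]);print(W.round(4))
E
```

```text
((244.13043212890625, 273.6615905761719), (275.62908935546875, 138.2820587158203), 11.802434921264648) [[126 184]
 [ 96 313]
 [365 369]
 [389 236]
 [311 217]
 [307 239]
 [271 233]
 [278 211]]
[[126 184]
 [389 236]
 [365 369]
 [ 96 313]]
[[ 0.7407  0.407   0.003 ]
 [ 0.6176 -0.2181  0.003 ]
 [ 0.3119 -0.1611  0.003 ]
 [ 0.4347  0.4667  0.003 ]]
```

View pics/c0.png

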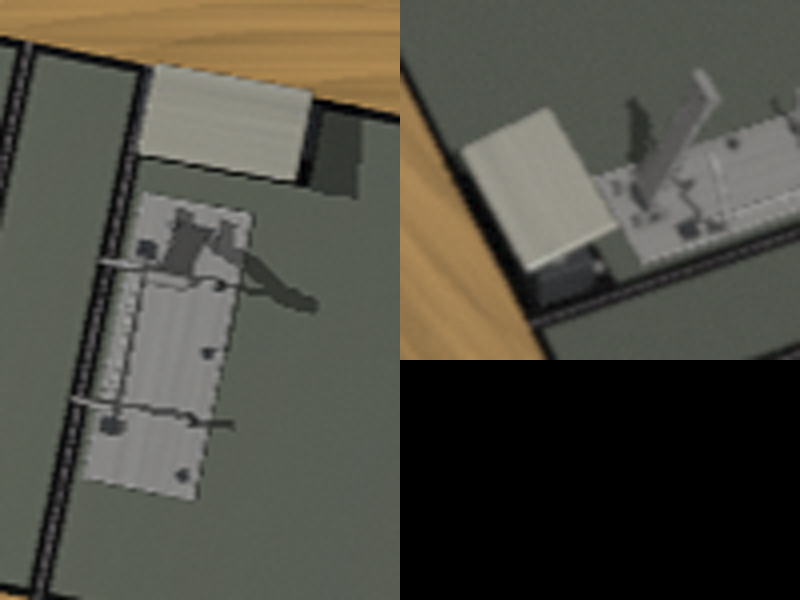

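The crop confirms the choice: silver handle corners at top px (272,211), (313,218), (309.5,241), (270,234), black base beneath, with the lever raised beside it. I'll convert these to binder coordinates.

```bash
cat >> h.py <<'E'
th=np.deg2rad(-11.1); XB=np.array([np.cos(th),np.sin(th)]); YB=np.array([-XB[1],XB[0]]); O=np.array([.5102,.0422])
def tob(P): d=np.array(P)[:2]-O; return np.array([d@XB,d@YB])*1e3
def tow(x,y): return O+(x*XB+y*YB)/1e3
def tooldelta(x,y,z):
    "binder mm target -> tool-frame shift m, roll to make tool y along binder y"
    s=read_state(); R=cv2.Rodrigues(np.array(s['tcp_rot']))[0]
    w=np.array([*tow(x,y),z/1e3])-s['tool_pos']
    cur=np.rad2deg(np.arctan2(R[1,1],R[0,1])); 
    return (R.T@w).round(4), 'tooly deg',cur.round(1),'tcp binder',tob(s['tool_pos']).round(1),s['tool_pos'][2].round(4),'F',s['wrist_force'].round(1),s['time']
E
python3 - <<'E'
from h import *
f=lambda x,y:(235+x/4,195+y/4)
D=np.load('pics/top0.npy')
for n,p in dict(nl=(140,155),nr=(298,183),fr=(312,92),fl=(150,65)).items():
    u,v=f(*p); print('handle',n,[tob(onz('top',u,v,z)).round(0) for z in(.035,.045,.055)])
print('handle depth z',[dep('top',u,v,D[v,u])[2].round(3) for u,v in((275,214),(309,221),(292,226),(273,232),(306,238))])
for p in((303,187),(323,105),(140,157)): print('base',tob(onz('top',*f(*p),.011)).round(0))
for p in((143,192),(253,213),(197,498),(83,476)): print('plate',tob(onz('top',*f(*p),.006)).round(0))
print('board fr',tob(onz('top',391,236,.003)),tob(onz('top',366,369,.003)))
D2=np.load('pics/scene0.npy')
g=lambda x,y:(300+(x-400)/4,235+y/4)
for p in((463,152),(550,108),(618,232),(530,270)):
    print('sc handle',[tob(onz('scene',*g(*p),z)).round(0) for z in(.035,.045,.055)])
for p in((545,307),(610,282),(700,72),(718,100)): print('sc',p,tob(onz('scene',*g(*p),.003 if p[1]>200 else .1)).round(0))
print(tooldelta(120,75,120)); print(tooldelta(120,75,12))
E
```

```text
handle nl [array([104.,  36.]), array([103.,  34.]), array([102.,  33.])]
handle nr [array([106., -56.]), array([105., -57.]), array([104., -57.])]
handle fr [array([159., -54.]), array([157., -54.]), array([156., -55.])]
handle fl [array([156.,  41.]), array([155.,  39.]), array([154.,  38.])]
handle depth z [np.float64(0.043), np.float64(0.045), np.float64(0.047), np.float64(0.051), np.float64(0.051)]
base [106. -59.]
base [155. -60.]
base [105.  38.]
plate [85. 33.]
plate [ 86. -33.]
plate [-82. -34.]
plate [-83.  33.]
board fr [ 156.38960661 -239.30783678] [-154.99343486 -239.9347521 ]
sc handle [array([153., -52.]), array([156., -44.]), array([159., -36.])]
sc handle [array([ 95., -63.]), array([ 99., -55.]), array([102., -47.])]
sc handle [array([96., 33.]), array([100.,  40.]), array([104.,  46.])]
sc handle [array([151.,  38.]), array([154.,  45.]), array([157.,  51.])]
sc (545, 307) [143.  43.]
sc (610, 282) [103.  41.]
sc (700, 72) [33. -5.]
sc (718, 100) [33. 17.]
(array([-0.596 , -0.4171,  0.1109]), 'tooly deg', np.float64(74.9), 'tcp binder', array([-445.3,  533. ]), np.float64(0.2301), 'F', array([-0.7,  0.9, -0.9]), 0.1)
(array([-0.5961, -0.4169,  0.2189]), 'tooly deg', np.float64(74.9), 'tcp binder', array([-445.3,  533. ]), np.float64(0.2301), 'F', array([-0.7,  0.9, -0.9]), 0.1)
```

Emit:
step_arm:
  commands:
    - {"fingers": 1, "dx": -0.596, "dy": -0.417, "dz": 0.1, "roll": -4}
    - {"fingers": 1, "dx": -0.596, "dy": -0.417, "dz": 0.1, "roll": -4}
    - {"fingers": 1, "dx": -0.596, "dy": -0.417, "dz": 0.1, "roll": -4}
    - {"fingers": 1, "dx": -0.596, "dy": -0.417, "dz": 0.1, "roll": -4}
    - {"fingers": 1, "dx": -0.596, "dy": -0.417, "dz": 0.1, "roll": -4}
    - {"fingers": 1, "dx": -0.596, "dy": -0.417, "dz": 0.1, "roll": -4}
    - {"fingers": 1, "dx": -0.596, "dy": -0.417, "dz": 0.1, "roll": -4}
    - {"fingers": 1, "dx": -0.596, "dy": -0.417, "dz": 0.1, "roll": -4}
  squeeze: 20

```text
time: 1.1
tool_pos: [0.4945, 0.2699, 0.1626]
tcp_rot: [-0.304, -3.127, 0.0]
wrist_force: [0.5, 0.5, -0.1]
width: 0.002
grip_force: 0.0
```

```bash
python3 - <<'E'
from h import *
print(tooldelta(128,80,110)); print(read_state()['q'].round(2))
E
```

```text
(array([-0.1873, -0.1403,  0.0526]), 'tooly deg', np.float64(78.9), 'tcp binder', array([-59.2, 220.4]), np.float64(0.1626), 'F', array([ 0.5,  0.5, -0.1]), 1.1)
[ 0.46  0.11  1.92  0.    1.12 -0.92]
```

Emit:
step_arm:
  commands:
    - {"fingers": 1, "dx": -0.187, "dy": -0.14, "dz": 0.05}
    - {"fingers": 1, "dx": -0.187, "dy": -0.14, "dz": 0.05}
    - {"fingers": 1, "dx": -0.187, "dy": -0.14, "dz": 0.05}
    - {"fingers": 1, "dx": -0.187, "dy": -0.14, "dz": 0.05}
    - {"fingers": 1, "dx": -0.187, "dy": -0.14, "dz": 0.05}
    - {"fingers": 1, "dx": -0.187, "dy": -0.14, "dz": 0.05}

```text
invalid input
```

```bash
python3 - <<'E'
from h import *
print(tooldelta(128,80,13)); print(read_state()['q'].round(2))
E
```

```text
(array([-0.1873, -0.1403,  0.1496]), 'tooly deg', np.float64(78.9), 'tcp binder', array([-59.2, 220.4]), np.float64(0.1626), 'F', array([ 0.5,  0.5, -0.1]), 1.1)
[ 0.46  0.11  1.92  0.    1.12 -0.92]
```

Roll has to be given too.

Emit:
step_arm:
  commands:
    - {"fingers": 1, "dx": -0.187, "dy": -0.14, "dz": 0.05, "roll": 0}
    - {"fingers": 1, "dx": -0.187, "dy": -0.14, "dz": 0.05, "roll": 0}
    - {"fingers": 1, "dx": -0.187, "dy": -0.14, "dz": 0.05, "roll": 0}
    - {"fingers": 1, "dx": -0.187, "dy": -0.14, "dz": 0.05, "roll": 0}
    - {"fingers": 1, "dx": -0.187, "dy": -0.14, "dz": 0.05, "roll": 0}
    - {"fingers": 1, "dx": -0.187, "dy": -0.14, "dz": 0.05, "roll": 0}

```text
time: 1.85
tool_pos: [0.6496, 0.0982, 0.1125]
tcp_rot: [-0.305, -3.125, -0.0]
wrist_force: [-0.7, -0.3, 0.5]
width: 0.003
grip_force: 0.0
```

```bash
python3 - <<'E'
from h import *
print(tooldelta(128,80,13)); print(read_state()['q'].round(2))
E
```

```text
(array([-0.0022, -0.0018,  0.0994]), 'tooly deg', np.float64(78.8), 'tcp binder', array([126. ,  81.8]), np.float64(0.1125), 'F', array([-0.7, -0.3,  0.5]), 1.85)
[ 0.11  0.32  1.75  0.    1.06 -1.26]
```

Emit:
step_arm:
  commands:
    - {"fingers": 1, "dx": -0.002, "dy": 0, "dz": 0.05, "roll": 0}
    - {"fingers": 1, "dx": -0.002, "dy": 0, "dz": 0.085, "roll": 0}
    - {"fingers": 1, "dx": -0.002, "dy": 0, "dz": 0.097, "roll": 0}
    - {"fingers": 1, "dx": -0.002, "dy": -0.005, "dz": 0.097, "roll": 0}
    - {"fingers": 1, "dx": -0.002, "dy": -0.011, "dz": 0.097, "roll": 0}
    - {"fingers": 1, "dx": -0.002, "dy": -0.016, "dz": 0.097, "roll": 0}
    - {"fingers": 1, "dx": -0.002, "dy": -0.021, "dz": 0.097, "roll": 0}
    - {"fingers": 1, "dx": -0.002, "dy": -0.026, "dz": 0.097, "roll": 0}

```text
time: 2.85
tool_pos: [0.6478, 0.0721, 0.0169]
tcp_rot: [0.305, 3.125, 0.001]
wrist_force: [0.3, 2.1, 2.0]
width: 0.0
grip_force: 1.2
```

Emit:
step_arm:
  commands:
    - {"fingers": 1, "dx": 0, "dy": -0.004, "dz": 0, "roll": 0}
    - {"fingers": 1, "dx": 0, "dy": -0.008, "dz": 0, "roll": 0}
    - {"fingers": 1, "dx": 0, "dy": -0.012, "dz": 0, "roll": 0}
    - {"fingers": 1, "dx": 0, "dy": -0.016, "dz": 0, "roll": 0}
    - {"fingers": 1, "dx": 0, "dy": -0.02, "dz": 0, "roll": 0}
    - {"fingers": 1, "dx": 0, "dy": -0.024, "dz": 0, "roll": 0}

```text
time: 3.6
tool_pos: [0.6425, 0.0486, 0.0161]
tcp_rot: [-0.304, -3.127, 0.0]
wrist_force: [0.4, 2.4, 1.4]
width: 0.001
grip_force: 1.1
```

```bash
python3 - <<'E'
from h import *
print(tooldelta(128,-15,15))
a,_=snap('top','t1');b,_=snap('scene','s1')
A=cv2.resize(a[175:325,235:335],None,fx=4,fy=4);B=cv2.resize(b[215:315,300:400],None,fx=4,fy=4)
cv2.imwrite('pics/c1.png',np.hstack([A,cv2.copyMakeBorder(B,0,200,0,0,0)]))
E
```

```text
(array([ 0.0006, -0.0467,  0.0011]), 'tooly deg', np.float64(78.9), 'tcp binder', array([128.6,  31.7]), np.float64(0.0161), 'F', array([0.4, 2.4, 1.4]), 3.6)
```

View pics/c1.png

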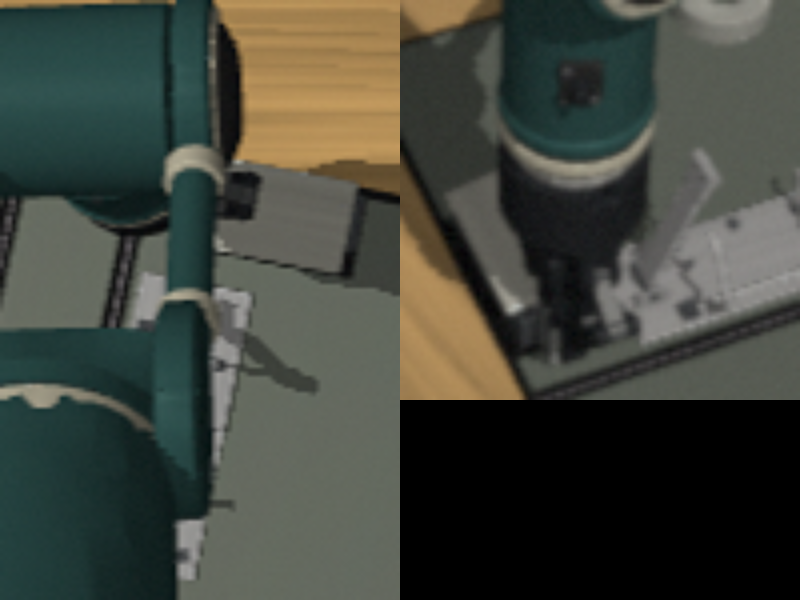

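The punch slides with about 2.4 N and has turned roughly 3° clockwise (handle edge now (289,236) to (321,244) in top). I'll back off a little, shift towards binder -x and keep pushing.

Emit:
step_arm:
  commands:
    - {"fingers": 1, "dx": 0, "dy": 0.004, "dz": 0, "roll": 0}
    - {"fingers": 1, "dx": 0.009, "dy": 0.004, "dz": 0, "roll": 0}
    - {"fingers": 1, "dx": 0.009, "dy": 0, "dz": 0, "roll": 0}
    - {"fingers": 1, "dx": 0.009, "dy": -0.005, "dz": 0, "roll": 0}
    - {"fingers": 1, "dx": 0.009, "dy": -0.01, "dz": 0, "roll": 0}
    - {"fingers": 1, "dx": 0.009, "dy": -0.015, "dz": 0, "roll": 0}
    - {"fingers": 1, "dx": 0.009, "dy": -0.02, "dz": 0, "roll": 0}
    - {"fingers": 1, "dx": 0.009, "dy": -0.024, "dz": 0, "roll": 0}

```text
time: 4.7
tool_pos: [0.6291, 0.0266, 0.0162]
tcp_rot: [-0.304, -3.127, 0.0]
wrist_force: [0.3, 1.1, -1.1]
width: -0.001
grip_force: 0.5
```

Emit:
step_arm:
  commands:
    - {"fingers": 1, "dx": 0, "dy": -0.005, "dz": 0, "roll": 0}
    - {"fingers": 1, "dx": 0, "dy": -0.01, "dz": 0, "roll": 0}
    - {"fingers": 1, "dx": 0, "dy": -0.015, "dz": 0, "roll": 0}
    - {"fingers": 1, "dx": 0, "dy": -0.02, "dz": 0, "roll": 0}
    - {"fingers": 1, "dx": 0, "dy": -0.025, "dz": 0, "roll": 0}
    - {"fingers": 1, "dx": 0, "dy": -0.029, "dz": 0, "roll": 0}
    - {"fingers": 1, "dx": 0, "dy": -0.029, "dz": 0, "roll": 0}

```text
time: 5.58
tool_pos: [0.6236, -0.002, 0.0163]
tcp_rot: [0.305, 3.127, -0.001]
wrist_force: [-0.3, 0.1, 0.1]
width: 0.002
grip_force: 0.0
```

```bash
python3 - <<'E'
from h import *
print(tooldelta(0,0,150))
E
```

```text
(array([ 0.1197,  0.0214, -0.1338]), 'tooly deg', np.float64(78.9), 'tcp binder', array([119.7, -21.5]), np.float64(0.0163), 'F', array([-0.3,  0.1,  0.1]), 5.575)
```

Emit:
step_arm:
  commands:
    - {"fingers": 1, "dx": 0, "dy": 0.008, "dz": 0, "roll": 0}
    - {"fingers": 1, "dx": 0, "dy": 0.012, "dz": -0.04, "roll": 0}
    - {"fingers": 1, "dx": 0, "dy": 0.012, "dz": -0.1, "roll": 0}
    - {"fingers": 1, "dx": 0, "dy": 0.012, "dz": -0.16, "roll": 0}
    - {"fingers": 1, "dx": 0.05, "dy": 0.05, "dz": -0.18, "roll": 0}
    - {"fingers": 1, "dx": 0.09, "dy": 0.1, "dz": -0.18, "roll": 0}
    - {"fingers": 1, "dx": 0.13, "dy": 0.14, "dz": -0.18, "roll": 0}
    - {"fingers": 1, "dx": 0.16, "dy": 0.18, "dz": -0.18, "roll": 0}

```text
time: 6.58
tool_pos: [0.4997, 0.2081, 0.1967]
tcp_rot: [0.303, 3.126, 0.001]
wrist_force: [-0.1, 0.5, 0.2]
width: -0.001
grip_force: 0.0
```

```bash
python3 - <<'E'
from h import *
print(tooldelta(0,0,150))
a,_=snap('top','t2');b,_=snap('scene','s2')
A=cv2.resize(a[175:325,255:355],None,fx=4,fy=4);B=cv2.resize(b[200:300,280:380],None,fx=4,fy=4)
cv2.imwrite('pics/c2.png',np.hstack([A,cv2.copyMakeBorder(B,0,200,0,0,0)]))
E
```

```text
(array([-0.0421, -0.1608,  0.0466]), 'tooly deg', np.float64(78.9), 'tcp binder', array([-42.3, 160.8]), np.float64(0.1967), 'F', array([-0.1,  0.5,  0.2]), 6.575)
```

View pics/c2.png

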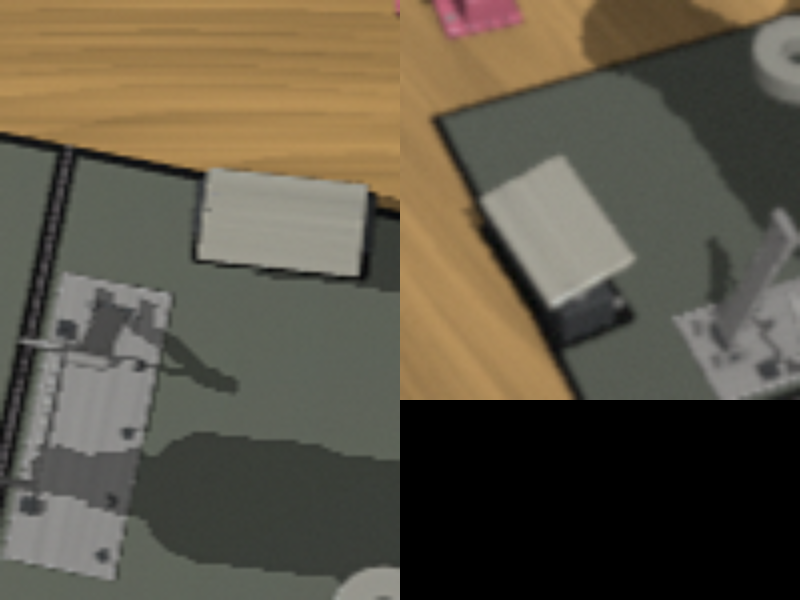

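```bash
python3 - <<'E'
from h import *
f=lambda x,y:(255+x/4,175+y/4); g=lambda x,y:(280+(x-400)/4,200+y/4)
for p in((193,262),(203,178)): print('top base',tob(onz('top',*f(*p),.008)).round(0))
for p in((633,320),(560,348)): print('sc base',tob(onz('scene',*g(*p),.005)).round(0))
print(tooldelta(0,0,150));print(tooldelta(0,0,75))
E
```

```text
top base [106. -41.]
top base [155. -37.]
sc base [104. -36.]
sc base [151. -33.]
(array([-0.0426, -0.163 ,  0.0462]), 'tooly deg', np.float64(79.2), 'tcp binder', array([-43.4, 162.7]), np.float64(0.1965), 'F', array([ 0.4, -0.9,  0.4]), 6.675)
(array([-0.0427, -0.1631,  0.1212]), 'tooly deg', np.float64(79.2), 'tcp binder', array([-43.4, 162.7]), np.float64(0.1965), 'F', array([ 0.4, -0.9,  0.4]), 6.675)
```

The punch is clear of the strip, with its nearest edge at about y -33 mm (limit -11). Next is the lever: I'll move in behind it.

Emit:
step_arm:
  commands:
    - {"fingers": 1, "dx": -0.035, "dy": -0.163, "dz": 0, "roll": 0}
    - {"fingers": 1, "dx": -0.035, "dy": -0.163, "dz": 0, "roll": 0}
    - {"fingers": 1, "dx": -0.035, "dy": -0.163, "dz": 0, "roll": 0}
    - {"fingers": 1, "dx": -0.035, "dy": -0.163, "dz": 0.04, "roll": 0}
    - {"fingers": 1, "dx": -0.035, "dy": -0.163, "dz": 0.09, "roll": 0}
    - {"fingers": 1, "dx": -0.035, "dy": -0.163, "dz": 0.122, "roll": 0}
    - {"fingers": 1, "dx": -0.035, "dy": -0.163, "dz": 0.122, "roll": 0}

```text
time: 7.55
tool_pos: [0.5015, 0.0388, 0.0714]
tcp_rot: [-0.304, -3.12, 0.002]
wrist_force: [-0.4, 0.7, -0.8]
width: 0.004
grip_force: 0.0
```

```bash
python3 - <<'E'
from h import *
print(tooldelta(110,0,74))
b,_=snap('scene','s3')
cv2.imwrite('pics/c3.png',cv2.resize(b[180:330,300:450],None,fx=4,fy=4))
E
```

```text
(array([-0.1179,  0.0051, -0.0034]), 'tooly deg', np.float64(78.9), 'tcp binder', array([-7.9, -5. ]), np.float64(0.0714), 'F', array([-0.4,  0.7, -0.8]), 7.55)
```

View pics/c3.png

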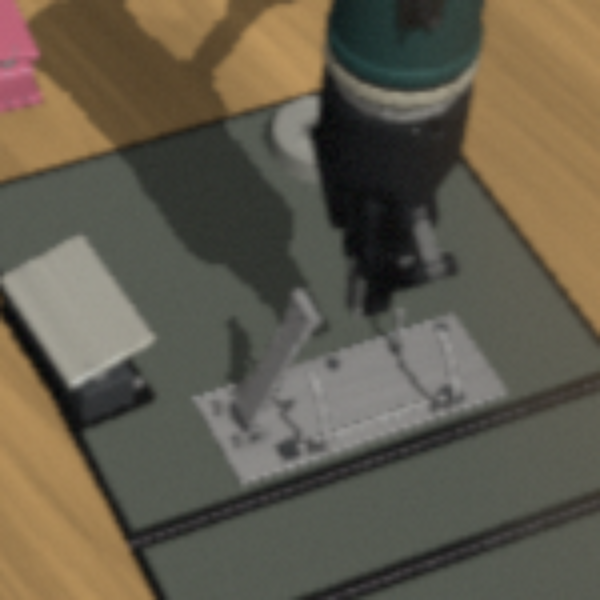

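Emit:
step_arm:
  commands:
    - {"fingers": 1, "dx": -0.012, "dy": 0.005, "dz": 0, "roll": 0}
    - {"fingers": 1, "dx": -0.024, "dy": 0.005, "dz": 0, "roll": 0}
    - {"fingers": 1, "dx": -0.034, "dy": 0.005, "dz": 0, "roll": 0}
    - {"fingers": 1, "dx": -0.042, "dy": 0.005, "dz": 0, "roll": 0}
    - {"fingers": 1, "dx": -0.05, "dy": 0.005, "dz": 0, "roll": 0}
    - {"fingers": 1, "dx": -0.058, "dy": 0.005, "dz": 0, "roll": 0}
    - {"fingers": 1, "dx": -0.066, "dy": 0.005, "dz": 0, "roll": 0}

```text
time: 8.48
tool_pos: [0.5695, 0.0318, 0.075]
tcp_rot: [-0.304, -3.124, -0.0]
wrist_force: [-5.4, 1.0, 1.8]
width: -0.002
grip_force: 3.2
```

Emit:
step_arm:
  commands:
    - {"fingers": 1, "dx": -0.008, "dy": 0, "dz": 0, "roll": 0}
    - {"fingers": 1, "dx": -0.016, "dy": 0, "dz": 0, "roll": 0}
    - {"fingers": 1, "dx": -0.024, "dy": 0, "dz": 0, "roll": 0}
    - {"fingers": 1, "dx": -0.032, "dy": 0, "dz": 0, "roll": 0}
    - {"fingers": 1, "dx": -0.04, "dy": 0, "dz": 0, "roll": 0}
    - {"fingers": 1, "dx": -0.04, "dy": 0, "dz": 0, "roll": 0}

```text
time: 9.22
tool_pos: [0.6112, 0.0235, 0.0752]
tcp_rot: [0.304, 3.124, 0.0]
wrist_force: [-0.7, -0.3, -0.3]
width: -0.002
grip_force: 0.0
```

```bash
python3 - <<'E'
from h import *
print(tooldelta(110,0,74))
b,_=snap('scene','s4')
cv2.imwrite('pics/c4.png',cv2.resize(b[180:330,280:430],None,fx=4,fy=4))
E
```

```text
(array([-0.0073, -0.0011,  0.0012]), 'tooly deg', np.float64(78.9), 'tcp binder', array([102.7,   1.1]), np.float64(0.0752), 'F', array([-0.7, -0.3, -0.3]), 9.225)
```

View pics/c4.png

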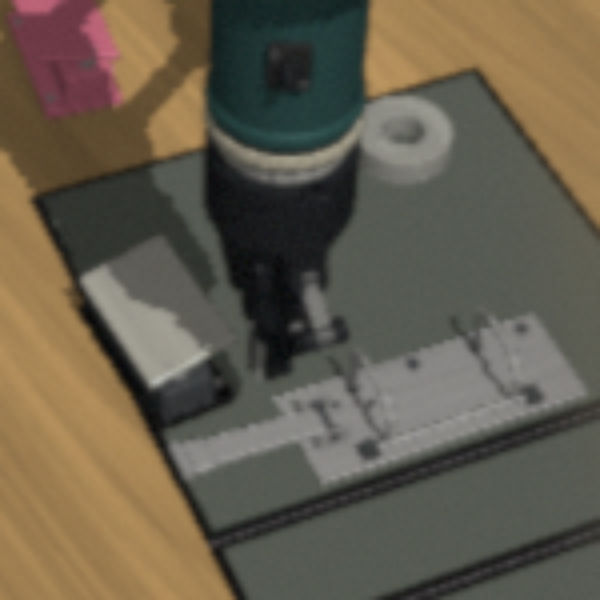

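The lever lies flat, running from crop (310,420) to (190,455), with the arches closed and the punch beside it untouched. I'll retreat upward and hand in.

Emit:
step_arm:
  commands:
    - {"fingers": 1, "dx": 0, "dy": 0, "dz": -0.04, "roll": 0}
    - {"fingers": 1, "dx": 0, "dy": 0, "dz": -0.09, "roll": 0}
    - {"fingers": 1, "dx": 0, "dy": 0, "dz": -0.14, "roll": 0}
    - {"fingers": 1, "dx": 0.03, "dy": 0.04, "dz": -0.16, "roll": 0}
    - {"fingers": 1, "dx": 0.08, "dy": 0.08, "dz": -0.16, "roll": 0}
    - {"fingers": 1, "dx": 0.12, "dy": 0.12, "dz": -0.16, "roll": 0}
    - {"fingers": 1, "dx": 0.15, "dy": 0.15, "dz": -0.16, "roll": 0}
    - {"fingers": 1, "dx": 0.15, "dy": 0.15, "dz": -0.16, "roll": 0}

```text
time: 10.28
tool_pos: [0.4892, 0.202, 0.2346]
tcp_rot: [0.298, 3.127, 0.001]
wrist_force: [1.1, -0.5, 0.4]
width: 0.002
grip_force: 0.0
```

```bash
python3 - <<'E'
from h import *
b,_=snap('scene','s5')
cv2.imwrite('pics/c5.png',cv2.resize(b[180:330,280:430],None,fx=4,fy=4))
E
```

```text
(no output)
```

View pics/c5.png

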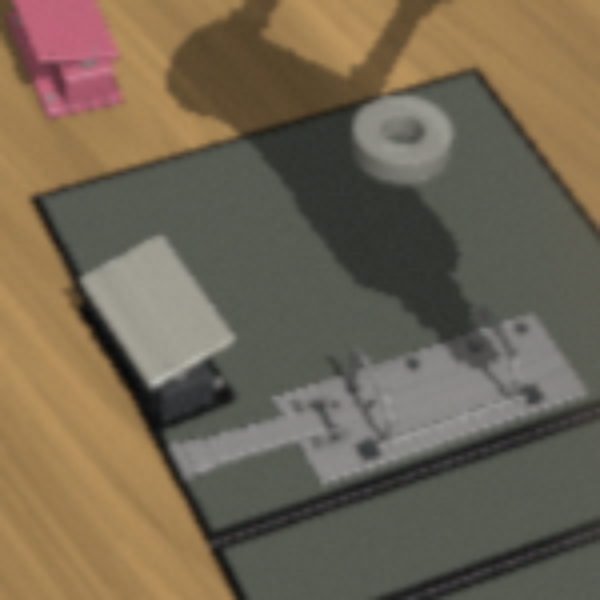

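The lever is still down at crop (190,455), the punch is clear of it at (160,320), and the arm is away from everything.

```bash
python3 -c "
from workcell import *
print(finish_job())"
```

```text
the job is handed in; nothing more can be done
None
```

The job is handed in: I slid the punch clear of the lever's path (nearest edge about 22 mm outside the strip), then pushed the lever over so it snapped down flat and closed the arches; the arm never went near the stapler, tape roll or mug.

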